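Steady the rocking mixer plate

TASK

The mixer's plate rocks at one corner: press down on the blue dots at its corners, one after another, until you find the corner that gives. Then push that corner's orange shim down flat, leaving the other three standing up, and press that corner's dot once more to make sure that it no longer gives. Do it all with the fingertips: do not lift or shift the plate, and leave the things around it where they stand.

Things in the scene. Friction and masses are not known exactly. Their poses are not given: they have to be found in the camera images.
- base: Fixed grey levelling base, 180 x 250 mm (x, y), 10 mm thick, standing on the table. Origin: centre of its underside; x points away from the robot, y to the left, when unturned (it is turned by up to about 13 degrees). Left means its +y side, near its -x side.
- plate: Loose aluminium plate 160 x 220 x 8 mm (x, y, z), about 2 kg with the white and blue mixer bolted to its middle (80 x 100 mm, its top 63 mm above the plate's underside). It lies level by its own weight on four rubber feet (hidden, three firm, one soft), centred over the base and turned with it, its underside 36 mm and its top 44 mm above the table. Origin: centre of the plate's underside.
- corner_near_left (a point): Blue dot, 18 mm across, on top of the plate's near-left corner: the place to press. 62 mm along x and 88 mm along y from the plate's centre, over the corner's foot; it moves with the plate. Over the one soft foot, a press of about 5 N lowers it by about 4 mm and it springs back; over a firm foot it gives less than 1 mm. The corners look alike.
- corner_near_right (a point): Blue dot, 18 mm across, on top of the plate's near-right corner: the place to press. 62 mm along x and 88 mm along y from the plate's centre, over the corner's foot; it moves with the plate. Over the one soft foot, a press of about 5 N lowers it by about 4 mm and it springs back; over a firm foot it gives less than 1 mm. The corners look alike.
- corner_far_left (a point): Blue dot, 18 mm across, on top of the plate's far-left corner: the place to press. 62 mm along x and 88 mm along y from the plate's centre, over the corner's foot; it moves with the plate. Over the one soft foot, a press of about 5 N lowers it by about 4 mm and it springs back; over a firm foot it gives less than 1 mm. The corners look alike.
- corner_far_right (a point): Blue dot, 18 mm across, on top of the plate's far-right corner: the place to press. 62 mm along x and 88 mm along y from the plate's centre, over the corner's foot; it moves with the plate. Over the one soft foot, a press of about 5 N lowers it by about 4 mm and it springs back; over a firm foot it gives less than 1 mm. The corners look alike.
- shim_near_left: Orange hinged shim of the near-left corner, a tab 30 mm wide (x), 4 mm thick. Origin: its hinge, its own x lies along the hinge line, its y runs out along the tab, and its z is 0.44 to 0.5 rad from vertical when it stands up and 0 when flat (its stop). It stays where it is left; 2 to 3 N near its free end moves it. Flat, its hidden nose stands about 1 mm under the plate's edge and the soft corner stops on it.
- tab_near_left (a point): Point on the upper face of the near-left shim's tab, which sticks out sideways from the plate's long edge. Its hinge line is 13 mm above the table, 60 mm (x) and 106 mm (y) from the base's middle. The tab ends 60 mm past the hinge; this point lies 54 mm past it, about 40 mm above the table when up, 15 mm when flat. Pressing straight down here lays it flat.
- shim_near_right: Orange hinged shim of the near-right corner, a tab 30 mm wide (x), 4 mm thick. Origin: its hinge, its own x lies along the hinge line, its y runs out along the tab, and its z is 0.44 to 0.5 rad from vertical when it stands up and 0 when flat (its stop). It stays where it is left; 2 to 3 N near its free end moves it. Flat, its hidden nose stands about 1 mm under the plate's edge and the soft corner stops on it.
- tab_near_right (a point): Point on the upper face of the near-right shim's tab, which sticks out sideways from the plate's long edge. Its hinge line is 13 mm above the table, 60 mm (x) and 106 mm (y) from the base's middle. The tab ends 60 mm past the hinge; this point lies 54 mm past it, about 40 mm above the table when up, 15 mm when flat. Pressing straight down here lays it flat.
- shim_far_left: Orange hinged shim of the far-left corner, a tab 30 mm wide (x), 4 mm thick. Origin: its hinge, its own x lies along the hinge line, its y runs out along the tab, and its z is 0.44 to 0.5 rad from vertical when it stands up and 0 when flat (its stop). It stays where it is left; 2 to 3 N near its free end moves it. Flat, its hidden nose stands about 1 mm under the plate's edge and the soft corner stops on it.
- tab_far_left (a point): Point on the upper face of the far-left shim's tab, which sticks out sideways from the plate's long edge. Its hinge line is 13 mm above the table, 60 mm (x) and 106 mm (y) from the base's middle. The tab ends 60 mm past the hinge; this point lies 54 mm past it, about 40 mm above the table when up, 15 mm when flat. Pressing straight down here lays it flat.
- shim_far_right: Orange hinged shim of the far-right corner, a tab 30 mm wide (x), 4 mm thick. Origin: its hinge, its own x lies along the hinge line, its y runs out along the tab, and its z is 0.44 to 0.5 rad from vertical when it stands up and 0 when flat (its stop). It stays where it is left; 2 to 3 N near its free end moves it. Flat, its hidden nose stands about 1 mm under the plate's edge and the soft corner stops on it.
- tab_far_right (a point): Point on the upper face of the far-right shim's tab, which sticks out sideways from the plate's long edge. Its hinge line is 13 mm above the table, 60 mm (x) and 106 mm (y) from the base's middle. The tab ends 60 mm past the hinge; this point lies 54 mm past it, about 40 mm above the table when up, 15 mm when flat. Pressing straight down here lays it flat.
- gel: Bystander: green gel bottle with white cap, 64 mm across, 170 mm tall, loose. Origin: underside.
- specimen_jar: Bystander: clear jar with yellow lid, 44 mm across, 55 mm tall, loose, left of the base. Origin: underside.
- pill_jar: Bystander: white jar with red lid, 40 mm across, 60 mm tall, loose, right of the base. Origin: underside.
- spirit_level: Bystander: yellow bar 22 x 120 x 24 mm, loose, beyond the base. Origin: underside.
- tube_rack: Bystander: white rack 60 x 170 mm with five capped tubes, 103 mm tall, loose, beyond the base. Origin: underside.
- swab_canister: Bystander: steel canister with lid, 96 mm across, 120 mm tall, loose. Origin: underside.

How it is judged (in metres and radians):
On the way, in this order (a step that is already met when the one before it is completed fails the run):
1. the corner that gives has been found: a finger pressed it down by at least 2.5 mm (contact force between the fingers and plate above 0.5 N and z of any of corner_near_left, corner_near_right, corner_far_left, corner_far_right in the frame of base below 0.0415 m), for 0.05 s.
2. one corner's shim has been pressed flat, the others stand up (((angle between shim_near_left's own z axis and vertical below 0.08 rad and angle between each of shim_near_right, shim_far_left, shim_far_right's own z axis and vertical above 0.3 rad) or (angle between shim_near_right's own z axis and vertical below 0.08 rad and angle between each of shim_near_left, shim_far_left, shim_far_right's own z axis and vertical above 0.3 rad) or (angle between shim_far_left's own z axis and vertical below 0.08 rad and angle between each of shim_near_left, shim_near_right, shim_far_right's own z axis and vertical above 0.3 rad) or (angle between shim_far_right's own z axis and vertical below 0.08 rad and angle between each of shim_near_left, shim_near_right, shim_far_left's own z axis and vertical above 0.3 rad))), for 0.2 s.
3. that corner has been pressed again and no longer gives: the plate bears on the flat shim, as it does only at the soft foot (contact force between the fingers and plate above 1.5 N and ((angle between shim_near_left's own z axis and vertical below 0.08 rad and contact force between shim_near_left and plate above 0.8 N and z of corner_near_left in the frame of base above 0.0415 m) or (angle between shim_near_right's own z axis and vertical below 0.08 rad and contact force between shim_near_right and plate above 0.8 N and z of corner_near_right in the frame of base above 0.0415 m) or (angle between shim_far_left's own z axis and vertical below 0.08 rad and contact force between shim_far_left and plate above 0.8 N and z of corner_far_left in the frame of base above 0.0415 m) or (angle between shim_far_right's own z axis and vertical below 0.08 rad and contact force between shim_far_right and plate above 0.8 N and z of corner_far_right in the frame of base above 0.0415 m))), for 0.05 s.
At the end, for the whole second after the job is handed in: The shim of the corner that gave is flat (within 0.08 rad of its stop), the other three still stand up (more than 0.3 rad from flat), the plate lies level (within 0.02 rad) and at rest within 15 mm of where it was, and no bystander has moved 30 mm (((angle between shim_near_left's own z axis and vertical below 0.08 rad and angle between each of shim_near_right, shim_far_left, shim_far_right's own z axis and vertical above 0.3 rad) or (angle between shim_near_right's own z axis and vertical below 0.08 rad and angle between each of shim_near_left, shim_far_left, shim_far_right's own z axis and vertical above 0.3 rad) or (angle between shim_far_left's own z axis and vertical below 0.08 rad and angle between each of shim_near_left, shim_near_right, shim_far_right's own z axis and vertical above 0.3 rad) or (angle between shim_far_right's own z axis and vertical below 0.08 rad and angle between each of shim_near_left, shim_near_right, shim_far_left's own z axis and vertical above 0.3 rad)) and distance of plate from where it was at the start of the episode below 0.015 m and angle between plate's own z axis and vertical below 0.02 rad and linear speed of plate below 0.02 m/s and distance of each of gel, specimen_jar, pill_jar, spirit_level, tube_rack, swab_canister from where it was at the start of the episode below 0.03 m); the robot touches nothing.
It fails at once if more than one shim is pressed down (below 0.3 rad) (not (angle between any of shim_near_right, shim_near_left's own z axis and vertical above 0.3 rad) or not (angle between any of shim_far_left, shim_near_left's own z axis and vertical above 0.3 rad) or not (angle between any of shim_far_left, shim_near_right's own z axis and vertical above 0.3 rad) or not (angle between any of shim_far_right, shim_near_left's own z axis and vertical above 0.3 rad) or not (angle between any of shim_far_right, shim_near_right's own z axis and vertical above 0.3 rad) or not (angle between any of shim_far_right, shim_far_left's own z axis and vertical above 0.3 rad)).
It fails at once if the plate is lifted (12 mm) or shifted (25 mm) (z of plate in the frame of base above 0.048 m or distance of plate from where it was at the start of the episode above 0.025 m).
It fails at once if a thing standing around is lifted, knocked over or moved by 30 mm (distance of any of gel, specimen_jar, pill_jar, spirit_level, tube_rack, swab_canister from where it was at the start of the episode above 0.03 m or angle between any of gel, specimen_jar, pill_jar, spirit_level, tube_rack, swab_canister's own z axis and vertical above 0.5 rad).
It also fails if it takes over 58 s, if anything falls off the work surface, if the arm or the gripper's body presses on something with over 40 N, if the wrist force passes 120 N, or if a joint passes its speed limit or range.

ROBOT

A 6-joint arm with a two-finger parallel gripper is mounted at the origin on the work surface. World frame = base frame: x ahead of the robot, y to its left, z up, the work surface at z = 0. Lengths are in mm, angles in rad, forces in N, time in s.
With the tool pointing down it reaches from about 275 to 750 mm from the base axis. Payload 10.2 kg.
Tool frame: the origin (TCP) lies between the finger pads; the fingertips stand 11 mm ahead of it and the grasp point (between the pads) lies 8 mm behind it; z points along the fingers, y is the line along which they close (so a half turn about z gives the same grasp; the last joint's range is limited). The gripper opens to 85 mm and grips with 20 to 120 N. Pads are 22 mm wide; open, the fingers measure 114 mm over their backs; the gripper's body (76 mm by 85 mm) begins 54 mm behind the grasp point. The pads swing forward as they close: fully open they stand 13 mm farther back than shut.
Start: joints at [-1.445, 0.313, 1.498, -0, 1.331, -0.223], TCP at [179.417, -493.397, 242.294] pointing down, gripper open.
Joint ranges: [-2.94, 2.94], [-0.97, 2.17], [0.19, 2.56], [-1.23, 4.37], [0.02, 3.11], [-2.88, 2.88]. Speed limits (rad/s): [2.39, 2.39, 3.01, 3.14, 3.14, 3.14].

INTERFACE

Orientations are given as a unit quaternion [w, x, y, z].
In Python, from rig import sense, eyes, finish_job gives the robot as it stands.
- The arm moves only by the shell command python3 -m jog 'ROWS' [FORCE]. ROWS is JSON, a list of rows, each a list of 7 numbers: the shift along the tool's x, y, z in m, then the turn, a rotation vector about the tool's x, y, z in rad, then the finger opening in m, from 0 to 0.0854. In form: [[dx, dy, dz, rx, ry, rz, gripper], ...]. A call has 1 to 5 rows; each row shifts and turns the commanded pose from where the row before left it, along the tool's axes as they then stand; what a row does not reach is not made up. A row lasts 1/10 s, in which the tool goes at most 50 mm and 8.59 degrees, less where a joint would pass 70% of its speed; a pose out of reach is approached as far as the arm can. A call is refused whole if a number of a shift passes 0.05 or a number of a turn 0.15, either way. A call with a gripper value outside its range is refused whole. The fingers move at their own pace and stop on an object; FORCE is the grip in N (left out, the last holds). Time passes only in rows, so rows that do not move let the fingers close. It gives the time, the measured TCP pose, the force, the opening and the grip force at its end, in the units of the state.
- sense(): the state, without advancing time (a new reading comes with each control period).
- eyes.capture(name): name is "side" or "top" or "wrist"; returns the picture (384x512x3 uint8, red, green, blue); there is no depth.
- eyes.calibration(name): a dict with "fx", "fy", "cx", "cy" (pixels), "dist" ([k1, k2, p1, p2, k3] as OpenCV has them; the pictures are not rectified), "cam_to_world" (4x4, takes a point from camera to world coordinates); the wrist camera has in their place "mount" (4x4, takes a point from camera to tool coordinates, whose origin is the TCP and whose axes are the flange's). Camera axes: x right, y down, z forward; pixel columns grow to the right and rows downward; lengths in mm; the calibration is good to about 2 mm. A picture is of the moment at which its call begins: read the wrist's pose just before it. calibration takes no time and is no camera call.
- finish_job(): hands the job in; it is judged then, once.
The state is a dict: "time_s": time; "joints": joint angles; "dq": joint speeds; "tau": joint torques, N m; "eef_pos": TCP position; "ee_rot": TCP orientation; "force": force on the tool from outside, world axes, zero at the start; "wrist_torque": the same for the moment, N m; "grip_width": opening from 0.0 (shut) to 1.0 (fully open); "grip_force": force on a finger pad.
Only numpy, scipy, OpenCV 4.12 (cv2) and the standard library are available. Lean on these libraries where they do the work, as an engineer would, in place of code of your own. Each camera call takes 0.05 s, during which the arm holds its last target. There are 200 camera calls.

## Working session

There is one attempt and no reset: what is moved stays moved. The work goes in short steps, Python scripts to look and compute and a shell command to move; the robot and the scene stay as the last step left them, time stands still between calls to the robot, and variables do not carry over. Pictures are saved under pics/ and viewed, at most 10 in all, crops included, and the job is handed in when it is done.

```bash
mkdir -p pics; ls; python3 - <<'E'
from rig import sense, eyes
import cv2, numpy as np
s=sense(); print(s)
a=eyes.capture("top"); b=eyes.capture("side")
cv2.imwrite("pics/top0.png",a[:,:,::-1]); cv2.imwrite("pics/side0.png",b[:,:,::-1])
for n in("top","side","wrist"): print(n,eyes.calibration(n))
E
```

```text
pics
{'time_s': 0.0, 'joints': array([-1.44539158e+00,  3.13454681e-01,  1.49844873e+00, -9.86594242e-06,
        1.33100485e+00, -2.23403624e-01]), 'dq': array([ 5.69114892e-04,  7.93918905e-04,  1.95460861e-03, -3.93220337e-04,
       -5.39961299e-05, -1.83053282e-04]), 'tau': array([-1.05262712e-03, -4.12266040e+01, -2.59744942e+01, -2.77048666e-04,
        4.00652571e-03,  9.53690119e-06]), 'eef_pos': array([ 179.38614761, -493.13727287,  241.7282913 ]), 'ee_rot': array([-6.57246557e-04,  9.84829683e-01,  1.73522512e-01,  2.74336984e-05]), 'force': array([-0.55853967, -0.34527366, -0.27193475]), 'wrist_torque': array([0.00948402, 0.04830225, 0.00631987]), 'grip_force': 0.0, 'grip_width': 1.002771620235878}
top {'fx': 351.0146625698999, 'fy': 351.0146625698999, 'cx': 253.6955905073229, 'cy': 189.38914462503882, 'dist': array([-0.03013721,  0.        ,  0.        ,  0.        ,  0.        ]), 'cam_to_world': array([[ 1.06475200e-02, -9.88163172e-01,  1.53036516e-01,
         5.04606815e+02],
       [-9.99854185e-01, -1.25645080e-02, -1.15646689e-02,
        -9.20187168e-01],
      
[... 550 characters left out ...]
[ 9.06693497e-03, -6.85709540e-01, -7.27818809e-01,
         9.08355772e+02],
       [ 0.00000000e+00,  0.00000000e+00,  0.00000000e+00,
         1.00000000e+00]])}
wrist {'fx': 265.4443962854516, 'fy': 265.4443962854516, 'cx': 256.26475302698617, 'cy': 191.8183994896865, 'dist': array([0.01863664, 0.        , 0.        , 0.        , 0.        ]), 'mount': array([[ 3.42373760e-04, -9.60786688e-01, -2.77288341e-01,
         6.95309786e+01],
       [ 9.99999941e-01,  3.20012842e-04,  1.25896607e-04,
         5.33482347e-01],
       [-3.22239545e-05, -2.77288367e-01,  9.60786740e-01,
        -1.31787355e+02],
       [ 0.00000000e+00,  0.00000000e+00,  0.00000000e+00,
         1.00000000e+00]])}
```

View pics/top0.png

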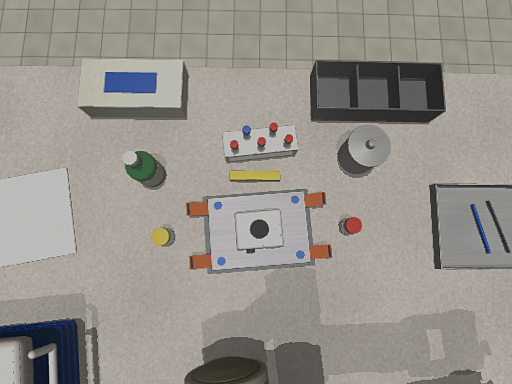

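View pics/side0.png

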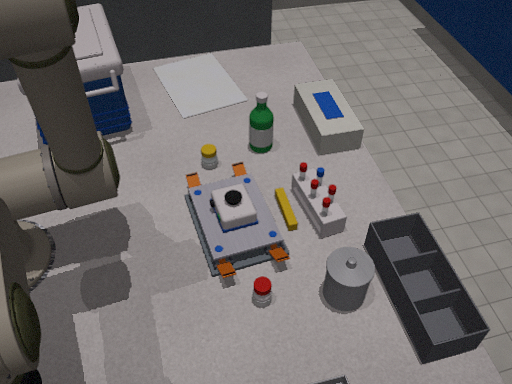

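```bash
cat > h.py <<'E'
import cv2, numpy as np
from rig import eyes, sense
def ray(name,uv,z):
    c=eyes.calibration(name); K=np.array([[c["fx"],0,c["cx"]],[0,c["fy"],c["cy"]],[0,0,1]])
    p=cv2.undistortPoints(np.array([[uv]],float),K,c["dist"])[0,0]
    T=c["cam_to_world"]; d=T[:3,:3]@[p[0],p[1],1]; o=T[:3,3]
    return o+d*(z-o[2])/d[2]
def blobs(img,lo,hi,amin=15):
    h=cv2.cvtColor(img,cv2.COLOR_RGB2HSV); m=cv2.inRange(h,np.array(lo),np.array(hi))
    n,l,st,c=cv2.connectedComponentsWithStats(m)
    return [(c[i].round(1),st[i]) for i in range(1,n) if st[i,4]>=amin]
E
python3 - <<'E'
from h import *
for n in("top","side"):
    im=cv2.imread(f"pics/{n}0.png")[:,:,::-1].copy()
    for nm,lo,hi,z in(("blue",(95,120,60),(125,255,255),44),("orange",(8,150,120),(20,255,255),30)):
        for c,st in blobs(im,lo,hi): print(n,nm,c,st,ray(n,c,z).round(0))
E
```

```text
top blue [129.9  82. ] [ 104   72   53   21 1012] [885. 290.  44.]
top blue [246.  128.9] [243 126   7   7  44] [771.   9.  44.]
top blue [294.8 199. ] [292 196   7   7  41] [ 606. -104.   44.]
top blue [217.4 205. ] [214 202   8   7  41] [591.  72.  44.]
top blue [480.2 227.5] [471 204  19  49 162] [ 545. -532.   44.]
top blue [300.  254.1] [297 251   7   7  44] [ 483. -115.   44.]
top blue [221.  260.6] [218 257   7   8  44] [467.  61.  44.]
top blue [ 53.1 339.5] [  0 320  77  64 725] [294. 420.  44.]
top orange [313.5 199.1] [305 192  20  15 213] [ 609. -150.   30.]
top orange [198.3 208.3] [189 202  19  13 225] [584. 117.  30.]
top orange [318.9 251.4] [310 245  19  14 227] [ 489. -160.   30.]
top orange [201.4 261. ] [192 254  19  15 225] [465. 106.  30.]
side blue [476.9  34.8] [ 415    0   97   95 2931] [1558.  593.   44.]
side blue [491.7   3.1] [489   0   5   7  15] [1767.  812.   44.]
side blue [500.4   5.5] [497   1   7   9  22] [1792.  787.   44.]
side blue [102.1  80.3] [95 78 15  6 35] [258. 602.  44.]
side blue [88.6 82.6] [84 81 10  5 17] [217. 600.  44.]
side blue [
[... 452 characters left out ...]
] [244 178   6   5  25] [588.  76.  44.]
side blue [197.2 192.2] [194 190   7   5  28] [464.  64.  44.]
side blue [238.6 226.7] [220 221  38  12  86] [536. -63.  44.]
side blue [272.2 233.6] [269 231   7   6  33] [ 604. -100.   44.]
side blue [218.3 248.4] [215 246   8   6  39] [ 480. -112.   44.]
side orange [238.9 169.5] [233 164  13  12 113] [581. 131.  30.]
side orange [192.8 180.4] [186 174  14  14 127] [461. 120.  30.]
side orange [277.8 252.7] [269 247  19  12 129] [ 605. -144.   30.]
side orange [282.9 259.2] [278 257  11   5  18] [ 611. -163.   30.]
side orange [225.2 267.8] [217 262  18  13 140] [ 486. -155.   30.]
side orange [228.5 274.9] [222 273  14   5  23] [ 489. -174.   30.]
```

The top view shows the plate with blue dots at about (217,205), (295,199), (300,254) and (221,261). Four orange tabs stand at its sides, the yellow-lid jar is on the left at (161,237) and the red-lid jar on the right at (353,226). The side view agrees to about 3 mm. That puts the plate's centre at about (535,-20) with a yaw of 0.088. I'll shut the fingers, align the yaw and go above near-right (481,-113).

```bash
python3 -m jog '[[0,0,0,0,0,0.13,0],[0,0,0,0,0,0.131,0],[0.034,-0.035,0,0,0,0,0],[0.034,-0.035,0,0,0,0,0],[0.034,-0.035,0,0,0,0,0]]' 20
python3 -m jog '[[0.034,-0.035,0,0,0,0,0],[0.034,-0.035,0,0,0,0,0],[0.034,-0.035,0,0,0,0,0],[0.034,-0.035,0,0,0,0,0],[0.034,-0.035,0,0,0,0,0]]'
python3 -m jog '[[0.034,-0.035,0,0,0,0,0],[0.028,-0.037,0,0,0,0,0],[0,0,0.04,0,0,0,0],[0,0,0.04,0,0,0,0],[0,0,0,0,0,0,0]]'
python3 - <<'E'
from h import *
s=sense(); im=eyes.capture("wrist"); cv2.imwrite("pics/w1.png",im[:,:,::-1])
from scipy.spatial.transform import Rotation as R
q=s["ee_rot"]; r=R.from_quat([q[1],q[2],q[3],q[0]]).as_matrix()
print(s["eef_pos"],r.round(3),s["force"],s["time_s"])
T=np.eye(4);T[:3,:3]=r;T[:3,3]=s["eef_pos"]
c=eyes.calibration("wrist"); M=T@c["mount"]; K=np.array([[c["fx"],0,c["cx"]],[0,c["fy"],c["cy"]],[0,0,1]])
for uv,st in blobs(im,(95,120,60),(125,255,255)):
    p=cv2.undistortPoints(np.array([[uv]]),K,c["dist"])[0,0]; d=M[:3,:3]@[*p,1]; o=M[:3,3]
    print(uv,st[4],(o+d*(44-o[2])/d[2]).round(1))
E
```

```text
time_s: 0.6
eef_pos: [272.4, -378.3, 241.9]
ee_rot: [-0.0, 0.999, 0.043, -0.0]
force: [0.4, 0.7, 0.4]
grip_width: 0.138
grip_force: 0.0
time_s: 1.1
eef_pos: [426.6, -188.8, 242.2]
ee_rot: [-0.0, 0.999, 0.044, -0.0]
force: [0.2, -0.4, -0.0]
grip_width: -0.004
grip_force: 0.0
time_s: 1.6
eef_pos: [479.1, -112.0, 158.2]
ee_rot: [-0.002, 0.999, 0.044, -0.004]
force: [0.3, 0.1, 1.0]
grip_width: 0.0
grip_force: 0.0
[ 479.05586854 -112.04339252  158.15463729] [[ 0.996  0.088 -0.009]
 [ 0.088 -0.996  0.004]
 [-0.008 -0.005 -1.   ]] [0.28626827 0.13199816 0.96841953] 1.6
[44.1 42.3] 414 [588.2  71.5  44. ]
[260.1  43. ] 383 [ 604.3 -104.3   44. ]
[215.   98.2] 108 [558.4 -69.1  44. ]
[218.  150.5] 22 [513.3 -73.8  44. ]
[218.  164.8] 22 [499.9 -74.4  44. ]
[ 75.5 188.5] 246 [464.6  60.   44. ]
[260.  188.4] 238 [ 480.6 -115.7   44. ]
```

Wrist view agrees with the estimate to within 3 mm. I'll press near-right first.

```bash
python3 -m jog '[[0,0.003,0.032,0,0,0,0],[0,0,0.032,0,0,0,0],[0,0,0.030,0,0,0,0],[0,0,0,0,0,0,0],[0,0,0,0,0,0,0]]'
python3 -m jog '[[0,0,0.003,0,0,0,0],[0,0,0.002,0,0,0,0],[0,0,0,0,0,0,0]]'
python3 -m jog '[[0,0,0.002,0,0,0,0],[0,0,0,0,0,0,0]]'
python3 -m jog '[[0,0,0.001,0,0,0,0],[0,0,0,0,0,0,0]]'
python3 -m jog '[[0,0,0.001,0,0,0,0],[0,0,0,0,0,0,0]]'
```

```text
time_s: 2.15
eef_pos: [482.6, -117.2, 70.4]
ee_rot: [0.001, 0.999, 0.044, 0.001]
force: [1.9, 0.3, -0.3]
grip_width: -0.002
grip_force: 0.0
time_s: 2.45
eef_pos: [481.8, -116.6, 64.0]
ee_rot: [0.0, 0.999, 0.044, 0.0]
force: [0.4, -0.3, -0.0]
grip_width: 0.003
grip_force: 0.0
time_s: 2.65
eef_pos: [481.5, -116.4, 61.3]
ee_rot: [-0.0, 0.999, 0.044, -0.0]
force: [-0.0, -0.2, -0.4]
grip_width: 0.003
grip_force: 0.0
time_s: 2.85
eef_pos: [481.5, -116.4, 60.2]
ee_rot: [-0.0, 0.999, 0.044, -0.0]
force: [-1.1, -0.4, -0.2]
grip_width: -0.004
grip_force: 0.0
time_s: 3.05
eef_pos: [481.5, -116.4, 59.2]
ee_rot: [-0.0, 0.999, 0.044, -0.0]
force: [0.5, -0.1, -0.1]
grip_width: -0.004
grip_force: 0.0
```

```bash
python3 -m jog '[[0,0,0.003,0,0,0,0],[0,0,0,0,0,0,0]]'
python3 -m jog '[[0,0,0.001,0,0,0,0],[0,0,0,0,0,0,0]]'
python3 -m jog '[[0,0,0.001,0,0,0,0],[0,0,0,0,0,0,0]]'
python3 -m jog '[[0,0,0.001,0,0,0,0],[0,0,0,0,0,0,0]]'
```

```text
time_s: 3.25
eef_pos: [481.3, -116.4, 55.9]
ee_rot: [-0.0, 0.999, 0.044, -0.0]
force: [1.5, -0.7, 0.9]
grip_width: 0.003
grip_force: 0.0
time_s: 3.45
eef_pos: [481.5, -116.4, 55.2]
ee_rot: [-0.0, 0.999, 0.044, -0.0]
force: [-0.1, -0.3, 0.1]
grip_width: 0.006
grip_force: 0.0
time_s: 3.65
eef_pos: [481.6, -116.5, 55.0]
ee_rot: [0.0, 0.999, 0.044, 0.0]
force: [-3.2, 1.5, 8.5]
grip_width: -0.001
grip_force: 4.5
time_s: 3.85
eef_pos: [481.6, -116.5, 54.9]
ee_rot: [0.0, 0.999, 0.044, 0.0]
force: [-7.8, 2.1, 20.7]
grip_width: 0.001
grip_force: 10.3
```

Near-right is firm: 20 N with under 1 mm of travel, contact at TCP z 55. Near-left is next.

```bash
python3 -m jog '[[0,0,-0.020,0,0,0,0],[0,-0.044,0,0,0,0,0],[0,-0.044,0,0,0,0,0],[0,-0.044,0,0,0,0,0],[0,-0.044,0,0,0,0,0]]'
python3 -m jog '[[0,0,0.008,0,0,0,0],[0,0,0.008,0,0,0,0],[0,0,0,0,0,0,0],[0,0,0,0,0,0,0]]'
python3 -m jog '[[0,0,0.002,0,0,0,0],[0,0,0,0,0,0,0]]'
python3 -m jog '[[0,0,0.001,0,0,0,0],[0,0,0,0,0,0,0]]'
python3 -m jog '[[0,0,0.001,0,0,0,0],[0,0,0,0,0,0,0]]'
```

```text
time_s: 4.35
eef_pos: [465.8, 60.4, 73.4]
ee_rot: [0.0, 0.999, 0.044, 0.0]
force: [1.6, -0.0, -0.7]
grip_width: -0.002
grip_force: 0.0
time_s: 4.75
eef_pos: [466.3, 57.8, 57.1]
ee_rot: [0.0, 0.999, 0.043, -0.0]
force: [0.9, -0.3, -0.4]
grip_width: -0.0
grip_force: 0.0
time_s: 4.95
eef_pos: [466.2, 58.3, 55.3]
ee_rot: [0.0, 0.999, 0.043, 0.0]
force: [-0.5, 1.0, 1.0]
grip_width: -0.002
grip_force: 0.0
time_s: 5.15
eef_pos: [466.3, 58.5, 54.5]
ee_rot: [0.0, 0.999, 0.044, 0.0]
force: [-0.8, -2.2, 3.3]
grip_width: -0.002
grip_force: 1.3
time_s: 5.35
eef_pos: [466.2, 58.7, 53.4]
ee_rot: [0.0, 0.999, 0.044, 0.0]
force: [-0.4, -3.2, 3.7]
grip_width: 0.0
grip_force: 2.0
```

It gives here, so I'll press on past 2.5 mm.

```bash
python3 -m jog '[[0,0,0.001,0,0,0,0],[0,0,0,0,0,0,0]]'
python3 -m jog '[[0,0,0.001,0,0,0,0],[0,0,0,0,0,0,0]]'
python3 -m jog '[[0,0,0.001,0,0,0,0],[0,0,0,0,0,0,0]]'
```

```text
time_s: 5.55
eef_pos: [466.2, 58.8, 52.4]
ee_rot: [0.0, 0.999, 0.044, 0.0]
force: [-2.2, -3.2, 5.6]
grip_width: -0.001
grip_force: 2.6
time_s: 5.75
eef_pos: [466.2, 58.8, 51.4]
ee_rot: [0.0, 0.999, 0.044, 0.0]
force: [-1.8, -2.6, 6.6]
grip_width: 0.001
grip_force: 3.1
time_s: 5.95
eef_pos: [466.2, 58.8, 51.0]
ee_rot: [0.0, 0.999, 0.044, 0.0]
force: [-4.6, -3.1, 13.1]
grip_width: 0.003
grip_force: 6.7
```

Near-left is the soft corner: it gave 4 mm. I'll lift and go over its tab.

```bash
python3 -m jog '[[0,0,-0.020,0,0,0,0],[0.001,-0.035,0,0,0,0,0],[0.001,-0.034,0,0,0,0,0],[0,0,0,0,0,0,0],[0,0,0.010,0,0,0,0]]'
python3 - <<'E'
from h import *
s=sense(); im=eyes.capture("wrist"); cv2.imwrite("pics/w2.png",im[:,:,::-1])
im=eyes.capture("side"); cv2.imwrite("pics/s2.png",cv2.resize(im[130:300,150:320,::-1],None,fx=3.4,fy=3.4))
print(s["eef_pos"],s["force"])
E
```

```text
time_s: 6.45
eef_pos: [462.4, 128.3, 60.5]
ee_rot: [-0.0, 0.999, 0.045, 0.001]
force: [1.2, 0.0, -0.2]
grip_width: 0.001
grip_force: 0.0
[462.44052283 128.33474111  60.48144957] [ 1.23964876  0.00697147 -0.17367302]
```

View pics/s2.png

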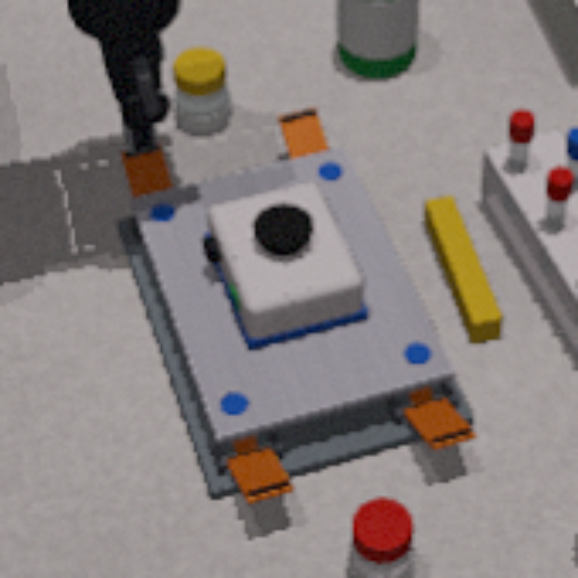

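View pics/w2.png

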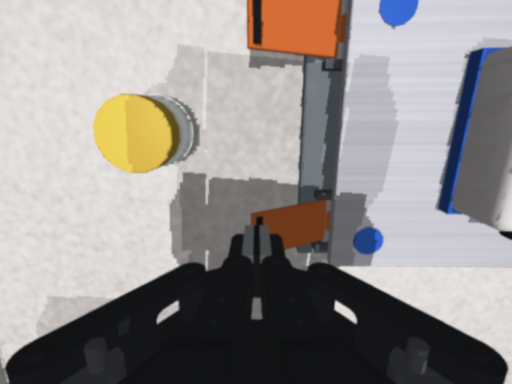

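The tip is centred on the tab across its width but very near its free end (about pixel (256,225), tab end about 252). I'll move 6 mm inward, then press.

```bash
python3 -m jog '[[0,0.006,0,0,0,0,0],[0,0,0.008,0,0,0,0],[0,0,0.008,0,0,0,0],[0,0,0,0,0,0,0]]'
python3 -m jog '[[0,0,0.006,0,0,0,0],[0,0,0.006,0,0,0,0],[0,0,0,0,0,0,0]]'
python3 -m jog '[[0,0,0.004,0,0,0,0],[0,0,0,0,0,0,0]]'
python3 -m jog '[[0,0,0.001,0,0,0,0],[0,0,0,0,0,0,0]]'
python3 -m jog '[[0,0,0.001,0,0,0,0],[0,0,0,0,0,0,0]]'
```

```text
time_s: 6.95
eef_pos: [462.1, 121.5, 43.2]
ee_rot: [-0.0, 0.999, 0.044, -0.001]
force: [0.1, -0.5, 0.2]
grip_width: -0.001
grip_force: 0.0
time_s: 7.25
eef_pos: [462.2, 121.8, 31.5]
ee_rot: [-0.0, 0.999, 0.044, -0.001]
force: [0.2, 0.3, 0.8]
grip_width: 0.002
grip_force: 0.0
time_s: 7.45
eef_pos: [462.4, 121.8, 27.9]
ee_rot: [0.0, 0.999, 0.044, -0.0]
force: [0.7, -0.6, -0.3]
grip_width: 0.0
grip_force: 0.0
time_s: 7.65
eef_pos: [462.5, 121.8, 27.3]
ee_rot: [0.0, 0.999, 0.044, -0.0]
force: [-0.2, 0.1, 0.8]
grip_width: 0.003
grip_force: 0.0
time_s: 7.85
eef_pos: [462.6, 121.8, 26.3]
ee_rot: [0.0, 0.999, 0.044, 0.0]
force: [0.1, 0.4, 0.4]
grip_width: -0.001
grip_force: 0.0
```

```bash
python3 -m jog '[[0,0,0.001,0,0,0,0],[0,0,0,0,0,0,0]]'
python3 -m jog '[[0,0,0.001,0,0,0,0],[0,0,0,0,0,0,0]]'
python3 - <<'E'
from h import *
im=eyes.capture("side"); cv2.imwrite("pics/s3.png",cv2.resize(im[120:220,150:300,::-1],None,fx=4,fy=4))
E
```

```text
time_s: 8.05
eef_pos: [462.7, 121.8, 25.8]
ee_rot: [0.0, 0.999, 0.044, 0.0]
force: [-3.2, 0.4, 9.4]
grip_width: -0.002
grip_force: 4.4
time_s: 8.25
eef_pos: [462.8, 121.8, 25.5]
ee_rot: [0.0, 0.999, 0.044, 0.0]
force: [-5.2, -0.1, 17.4]
grip_width: -0.002
grip_force: 8.8
```

View pics/s3.png

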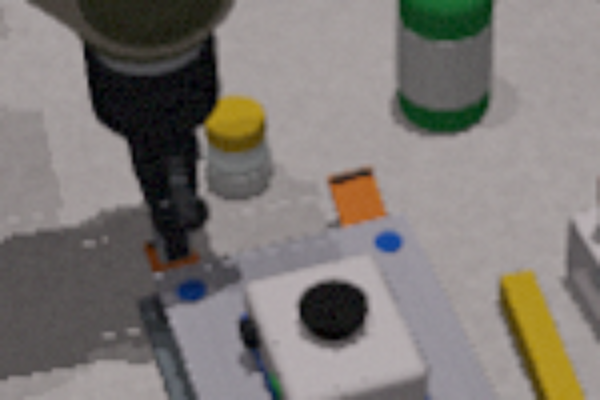

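The tab looks flat: the tip stopped at 15 mm above the table with 17 N. I'll lift, return to the dot and press again.

```bash
python3 -m jog '[[0,0,-0.025,0,0,0,0],[0,0,-0.025,0,0,0,0],[-0.001,0.031,0,0,0,0,0],[-0.002,0.031,0,0,0,0,0],[0,0,0,0,0,0,0]]'
python3 -m jog '[[0,0,0.009,0,0,0,0],[0,0,0.007,0,0,0,0],[0,0,0,0,0,0,0]]'
python3 -m jog '[[0,0,0.002,0,0,0,0],[0,0,0,0,0,0,0]]'
python3 -m jog '[[0,0,0.001,0,0,0,0],[0,0,0,0,0,0,0]]'
python3 -m jog '[[0,0,0.001,0,0,0,0],[0,0,0,0,0,0,0]]'
```

```text
time_s: 8.8
eef_pos: [465.3, 57.4, 74.5]
ee_rot: [0.0, 0.999, 0.042, 0.0]
force: [-0.5, -0.1, 0.4]
grip_width: 0.003
grip_force: 0.0
time_s: 9.1
eef_pos: [464.2, 60.6, 56.9]
ee_rot: [-0.0, 0.999, 0.044, -0.001]
force: [-0.5, -0.1, -0.6]
grip_width: -0.002
grip_force: 0.0
time_s: 9.3
eef_pos: [464.9, 60.2, 56.1]
ee_rot: [-0.0, 0.999, 0.044, -0.0]
force: [0.4, -0.2, -0.2]
grip_width: -0.003
grip_force: 0.0
time_s: 9.5
eef_pos: [465.0, 59.9, 55.3]
ee_rot: [0.0, 0.999, 0.044, 0.0]
force: [-0.6, -0.2, -0.3]
grip_width: 0.001
grip_force: 0.0
time_s: 9.7
eef_pos: [465.1, 59.8, 54.4]
ee_rot: [-0.0, 0.999, 0.044, 0.0]
force: [-0.9, -0.2, 2.9]
grip_width: 0.001
grip_force: 1.4
```

```bash
python3 -m jog '[[0,0,0.001,0,0,0,0],[0,0,0,0,0,0,0]]'
python3 -m jog '[[0,0,0.001,0,0,0,0],[0,0,0,0,0,0,0]]'
```

```text
time_s: 9.9
eef_pos: [465.1, 59.8, 54.0]
ee_rot: [0.0, 0.999, 0.044, 0.0]
force: [-3.1, 1.9, 11.5]
grip_width: -0.003
grip_force: 5.5
time_s: 10.1
eef_pos: [465.1, 59.8, 53.7]
ee_rot: [0.0, 0.999, 0.044, 0.0]
force: [-7.3, 0.8, 22.5]
grip_width: 0.002
grip_force: 11.0
```

The corner now stops after about 1 mm at 22 N, where before it gave 4 mm. I'll retreat and check.

```bash
python3 -m jog '[[0,0,-0.03,0,0,0,0],[0,0,-0.04,0,0,0,0],[0,0,-0.04,0,0,0,0],[-0.03,0.03,-0.02,0,0,0,0],[-0.03,0.03,0,0,0,0,0]]'
python3 -m jog '[[-0.02,0.03,0,0,0,0,0],[0,0,0,0,0,0,0],[0,0,0,0,0,0,0]]'
python3 - <<'E'
from h import *
im=eyes.capture("side"); cv2.imwrite("pics/s4.png",cv2.resize(im[120:320,140:380,::-1],None,fx=3,fy=3))
E
```

```text
time_s: 10.6
eef_pos: [411.0, -5.9, 184.7]
ee_rot: [0.001, 0.999, 0.045, 0.003]
force: [1.2, -0.7, -0.5]
grip_width: -0.004
grip_force: 0.0
time_s: 10.9
eef_pos: [393.2, -37.3, 182.4]
ee_rot: [0.0, 0.999, 0.043, 0.0]
force: [0.0, 0.0, 0.8]
grip_width: -0.002
grip_force: 0.0
```

View pics/s4.png

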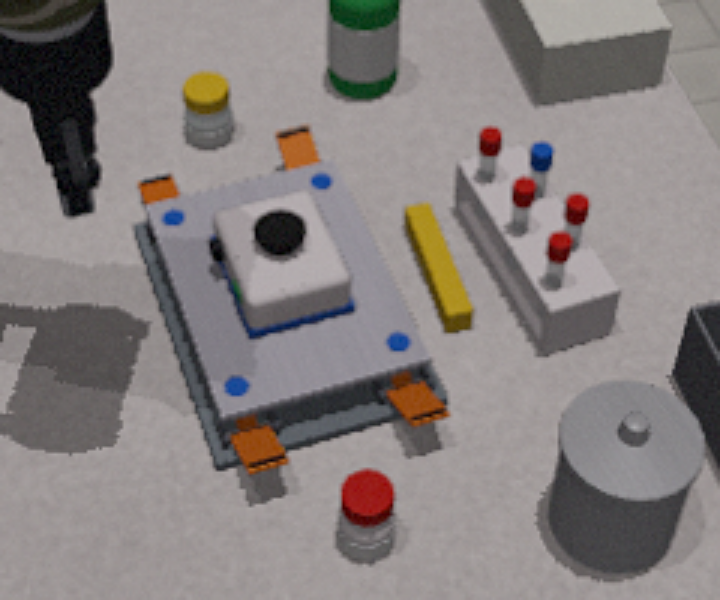

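The near-left tab at (158,188) lies flat, the other three stand up, and everything else is where it was.

```bash
python3 -c "
from rig import finish_job
print(finish_job())"
```

```text
the job is handed in; nothing more can be done
None
```

The near-left corner was the one that gave (about 4 mm). I pressed its shim flat, and on the re-press it stopped after about 1 mm at 22 N. The other three shims still stand, nothing else appears to have moved, and I handed the job in at about 11 s; I saw no verdict.

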